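Crank down a stabiliser leg by feel and lock it

ROBOT

A 6-joint arm with a two-finger parallel gripper is mounted at the origin on a cart in front of the work surface, level with it; the furniture and walls round the work are solid. World frame = base frame: x ahead of the robot, y to its left, z up, the work surface at z = 0. Lengths are in mm, angles in degrees, forces in N, time in s.
With the tool pointing down it reaches from about 275 to 725 mm from the base axis. Payload 15.9 kg.
Tool frame: the origin (TCP) lies midway between the tips of the shut fingers; the grasp point (between the pads) lies 19 mm behind it; z points along the fingers, y is the line along which they close (so a half turn about z gives the same grasp; the last joint's range is limited). The gripper opens to 85 mm and grips with 20 to 120 N. Pads are 22 mm wide; open, the fingers measure 114 mm over their backs; the gripper's body (76 mm by 85 mm) begins 54 mm behind the grasp point. The pads swing forward as they close: fully open they stand 13 mm farther back than shut.
Start: joints at [-74.656, 12.198, -1.971, 75.831, 0, 90], TCP at [132.3, -482.164, 231.306] pointing down, gripper open.
Joint ranges: [-170.91, 170.91], [-42.67, 98.43], [-65.05, 77.54], [-120.47, 116.71], [-90, 82.35], [-180, 180]. Speed limits (degrees/s): [108.29, 108.29, 136.94, 147.25, 180, 180].

INTERFACE

Orientations are given as [roll, pitch, yaw] about the fixed x, y, z axes, in that order (R = Rz(yaw) Ry(pitch) Rx(roll)).
In Python, from rig import arm gives the robot as it stands. The module is installed in compiled form; this text tells all that it offers. Calls block until the motion is done:
- arm.movep(position, orientation): joint-space move of the TCP to a pose.
- arm.line_to(position, frame=None, rate=150): straight line of the TCP; frame=None keeps the orientation; rate is the mean speed in mm/s.
- arm.move_joints(angles): joint-space move.
- arm.grip(opening, grasp_force=None): opening from 0.0 (shut) to 1.0 (fully open); grasp_force is the grip in N (None keeps the last); returns when the fingers have stopped.
- arm.wait(seconds).
- arm.inverse_kinematics(position, orientation): joint angles nearest the present ones, or None.
- arm.get_obs(): the state.
- arm.snapshot(name): name is "scene" or "top" or "wrist"; returns a dict with "image" (400x640x3 uint8, red, green, blue), "depth" (400x640 float32, mm along the optical axis (not along the pixel's ray), 0 where there is no reading), "intrinsics" (3x3 intrinsics, pixels), "dist_coeffs" ([k1, k2, p1, p2, k3] as OpenCV has them; the pictures are not rectified), "R" (3x3) and "t" (3): a world point X has camera coordinates R X + t; the wrist camera has in their place "T_tool_cam" (4x4, takes a point from camera to tool coordinates, whose origin is the TCP and whose axes are the flange's). Camera axes: x right, y down, z forward; pixel columns grow to the right and rows downward; lengths in mm; the calibration is good to about 2 mm. A picture is of the moment at which its call begins: read the wrist's pose just before it.
A pose or a line that the arm cannot do raises arm.MotionError and nothing moves.
- arm.job_done(): hands the job in; it is judged then, once.
The state is a dict: "t": time; "qpos": joint angles; "qvel": joint speeds; "joint_torque": joint torques, N m; "ee_pos": TCP position; "tcp_rot": TCP orientation; "force": force on the tool from outside, world axes, zero at the start; "ft_torque": the same for the moment, N m; "finger_gap": opening from 0.0 (shut) to 1.0 (fully open); "gripper_force": force on a finger pad.
Only numpy, scipy, OpenCV 4.12 (cv2) and the standard library are available. Lean on these libraries where they do the work, as an engineer would, in place of code of your own. Each camera call takes 0.05 s, during which the arm holds its last target. There are 200 camera calls.

TASK

The stabiliser leg under the free end of the sample stand is wound up off its bearing block. Turn the crank clockwise until you feel the rubber foot bear firmly on the block - the pull at the crank knob up to about one and a half times what it was when running free - and no further, then swing the lock lever over to its stop and let go. Do not over-tighten the leg and leave everything that stands about as it is.

Things in the scene. Friction and masses are not known exactly. Their poses are not given: they have to be found in the camera images.
- stand: fixed cantilever stand: shelf 110 x 335 mm, top 110 mm above the bench, column at its +y end. Origin on the bench straight below the axis of leg and crank, at the free end; +y runs along the shelf to the column, z up. A gear cover, 72 mm wide, lies on it from y = -37 to 148 mm, top at 140 mm. The leg (steel spindle, black rubber foot 38 mm across) hangs below the free end, the crank lies on top
- bearing_block: fixed round steel block, 72 mm across, straight below the leg; origin at the centre of its underside, top 30 mm above that. How high the foot hangs above it differs each time (about 5 to 35 mm) and is not measured: the meeting has to be felt at the crank. The rubber foot gives 1 mm for every 15 N. Right is 45 N on the block; under 25 N is too loose, over 65 N too tight, over 75 N does damage
- crank_hub (a point): point on the crank's upright axis, level with crank_knob. Clockwise from above lowers the foot 5 mm per rad; 1.5 to 7.5 rad are needed. Running free the knob takes a push of 8 N along its circle (friction; it stays where left; in a pause the reading sinks). Once the foot has met the block this grows by 1.5 N per 0.2 rad; right is 4.5 N above running free (0.6 rad past contact), 7.5 N above is damage
- crank_knob (a point): middle of the upright black knob on the crank arm, 22 mm across, 47 mm tall (165 to 212 mm above the bench); it spins freely on its pin, 50 mm from the crank's axis. The flat arm below has its top at 162 mm and no part of the crank but the knob rises above 164 mm
- lock_lever (a joint): lock lever on the gear cover, rad: 0 = unlocked, pointing to the stand's -x; grows clockwise seen from above to 1.45 = at its stop, locked, pointing nearly to the stand's +y. Stiff: about 3 N at its peg; stays where it is left
- lever_pivot (a point): point on the upright axis of the lock lever, at the height of lever_peg (180 mm above the bench)
- lever_peg (a point): point on the axis of the lever's upright steel peg, 12 mm across, 12 mm below its top (top 192 mm above the bench), 55 mm from the pivot axis; the flat lever arm under it has its top at 158 mm
- vial_a: small pale plastic bottle, 32 mm across, 84 mm tall, standing on the column end of the shelf; origin at its underside; leave it alone
- vial_b: another such bottle, 72 mm tall, beside it; leave it alone
- cup: small clear beaker, 70 mm across, 60 mm tall, on the bench under the shelf; origin at its underside; leave it alone
- bottle: clear bottle with blue cap, 69 mm across, 117 mm tall; leave it alone
- jar: pale jar with black stopper, 56 mm across, 160 mm tall; leave it alone
- marker: green marker standing on end, 112 mm tall; leave it alone
- blue_cap: small clear bottle with blue cap, 45 mm across, 107 mm tall; leave it alone

How it is judged (in metres and radians):
On the way, in this order (a step that is already met when the one before it is completed fails the run):
1. the foot bears on the block with 25 to 65 N while the lever is still unlocked (below 0.6 rad) (contact force between stand and bearing_block between 25 and 65 N and value of joint lock_lever below 0.6 rad), for 0.3 s.
2. the lock lever is over at its stop (past 1.3 rad) (value of joint lock_lever above 1.3 rad), for 0.2 s.
At the end, for the whole second after the job is handed in: the foot bears on the block with 25 to 65 N and the lock lever is past 1.3 rad (contact force between stand and bearing_block between 25 and 65 N and value of joint lock_lever above 1.3 rad); the robot touches nothing.
It fails at once if the leg is over-tightened: the foot presses on the block with more than 75 N (contact force between stand and bearing_block above 75 N).
It fails at once if a bystander is moved by more than 20 mm (distance of any of vial_a, vial_b, cup, bottle, jar, marker, blue_cap from where it was at the start of the episode above 0.02 m).
It also fails if it takes over 70 s, if anything falls off the work surface, if the arm or the gripper's body presses on something with over 40 N, if the wrist force passes 120 N, or if a joint passes its speed limit or range.

## Working session

There is one attempt and no reset: what is moved stays moved. The work goes in short steps, each a Python script; the robot and the scene stay as the last script left them, time stands still between calls to the robot, and variables do not carry over. Pictures are saved under pics/ and viewed, at most 10 in all, crops included, and the job is handed in when it is done.

```bash
mkdir -p pics; cat > h.py <<'E'
import numpy as np, cv2, pickle
from rig import arm
def snap(n):
    o=arm.get_obs(); s=arm.snapshot(n); s['obs']=o; return s
def save(n,s):
    cv2.imwrite(f'pics/{n}.png',s['image'][:,:,::-1]); pickle.dump(s,open(f'pics/{n}.pkl','wb'))
E
python3 - <<'E'
from h import *
for n in('scene','top'):
    s=snap(n); save(n,s); print(n,-s['R'].T@s['t'],s['intrinsics'][0,0],s['dist_coeffs'])
    if n=='top': im=s['image']
o=arm.get_obs(); print(o['t'],o['ee_pos'],o['tcp_rot'],o['force'])
E
```

```text
scene [-75.40798651 804.49335138 937.88522797] 399.01297482749146 [-0.01127804  0.          0.          0.          0.        ]
top [2.61263026e+02 2.60830390e-01 1.84418330e+03] 513.3269235336002 [-0.14907371  0.          0.          0.          0.        ]
0.1 [ 132.23441627 -481.89473859  230.86289323] [-1.79942679e+02 -2.18105331e-03  1.53439155e+01] [ 0.58808171  0.02849044 -0.23045038]
```

View pics/scene.png

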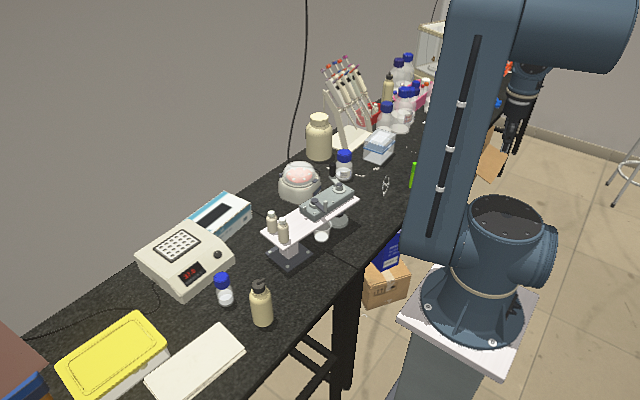

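View pics/top.png

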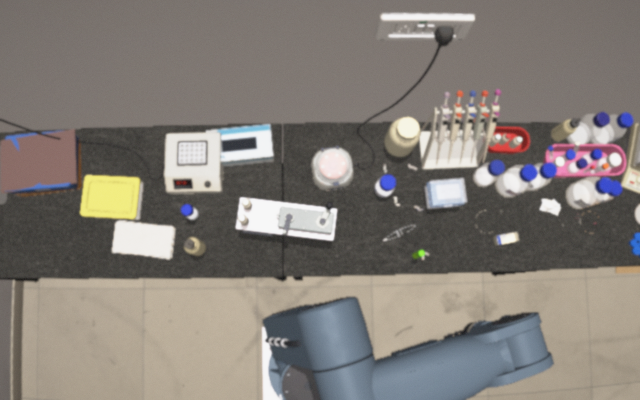

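The scene picture shows the stand with a grey gear cover. In the top view it spans pixels (236..337, 200..238), with the crank near (325,220) and the lever near (288,225). The next step is a wrist look from above.

```bash
cat >> h.py <<'E'
def ray(s,uv):
    p=cv2.undistortPoints(np.array([[uv]],float),s['intrinsics'],s['dist_coeffs'])[0,0]
    d=np.array([p[0],p[1],1.])
    if 'R' in s: return -s['R'].T@s['t'], s['R'].T@d
    from scipy.spatial.transform import Rotation as Ro
    R=Ro.from_euler('xyz',s['obs']['tcp_rot'],degrees=True).as_matrix(); T=np.array(s['T_tool_cam'])
    return R@T[:3,3]+s['obs']['ee_pos'], R@T[:3,:3]@d
def onz(s,uv,z):
    c,d=ray(s,uv); return c+d*(z-c[2])/d[2]
E
python3 - <<'E'
from h import *
s=pickle.load(open('pics/top.pkl','rb'))
c=onz(s,(325,220),170); l=onz(s,(288,222),170); print(c,l, onz(s,(240,218),110))
w=snap('wrist'); print(w['T_tool_cam'],w['intrinsics'],w['dist_coeffs'])
m=(c+l)/2
for yaw in(0,90,-90,180):
    print(yaw,arm.inverse_kinematics([m[0]-50,m[1],380],[180,0,yaw]))
cv2.imwrite('pics/topc.png',cv2.resize(s['image'][185:255,225:355,::-1],None,fx=6,fy=6,interpolation=cv2.INTER_CUBIC))
E
```

```text
[501.9570079 -63.5952744 170.       ] [497.49605541  58.36715745 170.        ] [522.59824876 224.49485742 110.        ]
[[-3.45323546e-04 -9.60486023e-01 -2.78328008e-01  7.00241540e+01]
 [ 9.99999221e-01  2.22456663e-06 -1.24838296e-03  1.09702422e-01]
 [ 1.19967354e-03 -2.78328222e-01  9.60485274e-01 -1.43380620e+02]
 [ 0.00000000e+00  0.00000000e+00  0.00000000e+00  1.00000000e+00]] [[316.09891253   0.         315.13930671]
 [  0.         316.09891253 199.70323517]
 [  0.           0.           1.        ]] [0.00439672 0.         0.         0.         0.        ]
0 [ -0.3330309    7.89920216  14.4065987   96.50739654   0.
 179.6669691 ]
90 [-0.3330309   7.89920216 14.4065987  96.50739654  0.         89.6669691 ]
-90 [ -0.3330309    7.89920216  14.4065987   96.50739654   0.
 -90.3330309 ]
180 [-0.3330309   7.89920216 14.4065987  96.50739654  0.         -0.3330309 ]
```

View pics/topc.png

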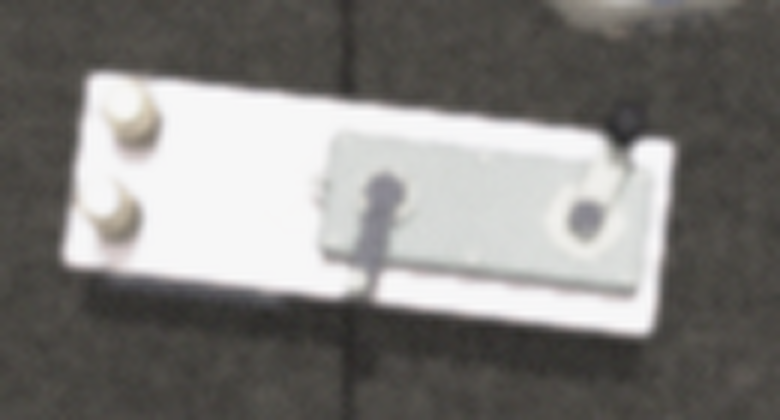

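The crop shows the hub at (585,215), the knob at (627,122), the lever pivot at (385,190) and the peg at (365,285). Now the close wrist view.

```bash
python3 - <<'E'
from h import *
s=pickle.load(open('pics/top.pkl','rb'))
for n,u,z in(('hub',(585,215),164),('knob',(627,122),212),('piv',(385,190),165),('peg',(365,285),192)):
    print(n,onz(s,(225+u[0]/6-.4,185+u[1]/6-.4),z).round(1))
p=arm.get_obs()['ee_pos']
arm.line_to([p[0],p[1],380],rate=200)
arm.movep([540,0,400],[180,0,0])
arm.wait(.3)
w=snap('wrist'); save('w1',w); print(w['obs']['ee_pos'],w['obs']['t'],w['obs']['force'],w['obs']['qpos'])
E
```

```text
hub [501.5 -54.2 164. ]
knob [544.8 -76.4 212. ]
piv [517.3  55.8 165. ]
peg [461.5  66.3 192. ]
[ 5.39985498e+02 -6.36366097e-02  4.00005967e+02] 5.2417 [ 0.18668453 -0.12187909  0.78422927] [-6.58569853e-03  2.09981052e+01  3.47907683e+01  1.03793132e+02
 -2.84941212e-04 -1.79997837e+02]
```

View pics/w1.png

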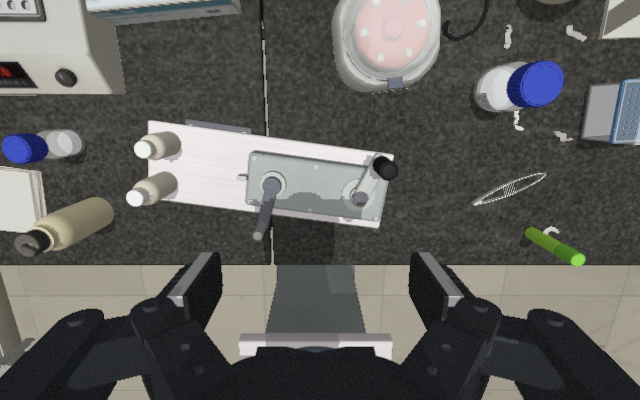

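The wrist view shows the knob at about (385,168), the hub at (360,197), the pivot at (272,186) and the peg at about (260,234). I will enlarge it to read these more exactly.

```bash
python3 - <<'E'
from h import *
w=pickle.load(open('pics/w1.pkl','rb'))
cv2.imwrite('pics/w1c.png',cv2.resize(w['image'][145:245,240:400,::-1],None,fx=5,fy=5,interpolation=cv2.INTER_CUBIC))
E
```

```text
(no output)
```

View pics/w1c.png

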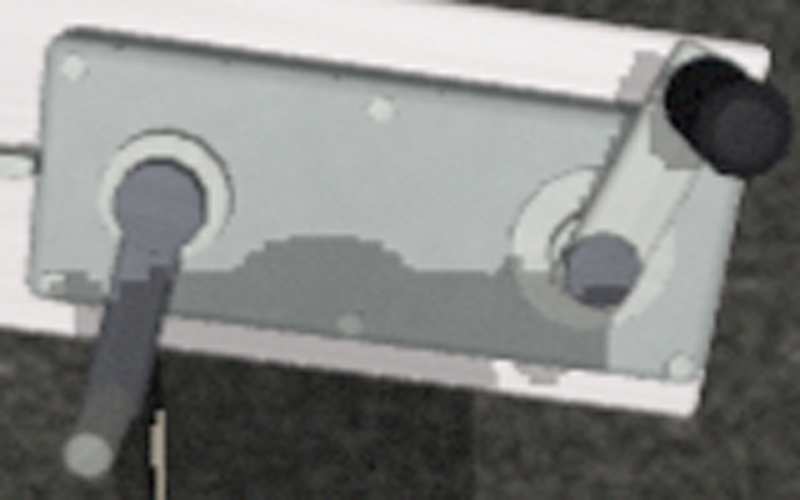

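```bash
python3 - <<'E'
from h import *
w=pickle.load(open('pics/w1.pkl','rb'))
f=lambda u:(240+(u[0]+.5)/5-.5,145+(u[1]+.5)/5-.5)
P={}
for n,u,z in(('hub',(602,269),164),('knob',(748,129),212),('knobbot',(708,92),165),('piv',(160,204),165),('peg',(88,455),192),('shA',(770,45),110),('shB',(695,415),110)):
    P[n]=onz(w,f(u),z); 
    v=f(u); d=w['depth'][int(v[1]+.5),int(v[0]+.5)]; c,r=ray(w,v); print(n,P[n].round(1),'depth z',(c+r*d)[2].round(1))
print(np.linalg.norm((P['knob']-P['hub'])[:2]),np.linalg.norm((P['peg']-P['piv'])[:2]))
E
```

```text
hub [501.7 -55.8 164. ] depth z 165.6
knob [546.3 -78.6 212. ] depth z 213.7
knobbot [546.3 -79.5 165. ] depth z 205.1
piv [518.6  53.7 165. ] depth z 162.1
peg [463.4  69.5 192. ] depth z 192.1
shA [ 550.  -107.2  110. ] depth z -0.2
shB [441.8 -92.7 110. ] depth z -1.4
50.126360674937956 57.437147941597914
```

```bash
python3 - <<'E'
from h import *
arm.movep([546.3,-79,240],[180,0,180])
arm.grip(0.6)
arm.line_to([546.3,-79,172],rate=80)
print(arm.get_obs()['force'].round(1))
arm.grip(0,50)
o=arm.get_obs(); print(o['force'].round(1),o['finger_gap'],o['gripper_force'],o['ee_pos'],o['t'])
p0=o['ee_pos']
d=p0[:2]-[501.7,-55.8]; a0=np.arctan2(d[1],d[0]); c=p0[:2]-50*np.array([np.cos(a0),np.sin(a0)])
np.savez('st.npz',c=c,a0=a0,z=172.)
log=[]
for k in range(1,9):
    a=a0-.1*k; n=np.array([np.cos(a),np.sin(a)]); t=np.array([n[1],-n[0]])
    arm.line_to([*(c+50*n),172],rate=30)
    o=arm.get_obs(); F=-o['force'][:2]; e=o['ee_pos'][:2]-c
    print(round(.1*k,2),'t',o['t'].round(2),'tan',(F@t).round(2),'rad',(F@n).round(2),'r',np.hypot(*e).round(2),'ang',round(a0-np.arctan2(e[1],e[0]),3),'z',o['force'][2].round(1))
E
```

```text
[0.9 0.  0.4]
[-2.3  2.6  5. ] 0.24294457199263658 48.58124792575836 [546.4674671  -78.73718803 172.56648944] 9.6333Traceback (most recent call last):
  File "<stdin>", line 16, in <module>
AttributeError: 'float' object has no attribute 'round'
```

```bash
cat >> h.py <<'E'
def crank(ks,rate=30,step=.1):
    S=np.load('st.npz'); c,a0=S['c'],S['a0']; out=[]
    for k in ks:
        a=a0-step*k; n=np.array([np.cos(a),np.sin(a)]); t=np.array([n[1],-n[0]])
        arm.line_to([*(c+50*n),172],rate=rate)
        o=arm.get_obs(); F=-o['force'][:2]; e=o['ee_pos'][:2]-c
        r=[step*k,o['t'],F@t,F@n,np.hypot(*e),(a0-np.arctan2(e[1],e[0]))%(2*np.pi),o['force'][2],o['gripper_force']]
        out.append(r); print(*['%.2f'%x for x in r],flush=True)
        if F@t>16: print('STOP force'); break
    return out
E
python3 - <<'E'
from h import *
crank(range(2,13))
E
```

```text
0.20 10.26 1.43 2.78 50.06 0.19 6.70 49.15
0.30 10.57 2.36 3.24 50.13 0.29 6.10 49.23
0.40 10.89 2.38 2.70 50.17 0.39 6.57 49.30
0.50 11.21 2.99 3.39 50.18 0.49 6.18 49.32
0.60 11.53 3.17 1.79 50.21 0.59 6.97 49.35
0.70 11.84 1.79 1.30 50.24 0.69 7.29 49.38
0.80 12.16 2.26 0.83 50.29 0.79 6.77 49.41
0.90 12.47 1.69 0.78 50.30 0.89 7.49 49.45
1.00 12.79 2.17 -0.43 50.31 0.99 7.24 49.51
1.10 13.11 2.54 0.45 50.35 1.09 7.28 49.57
1.20 13.43 2.96 -1.12 50.36 1.19 7.90 49.62
```

```bash
python3 - <<'E'
from h import *
import threading
S=np.load('st.npz'); c,a0=S['c'],S['a0']
a=a0-1.3; n=np.array([np.cos(a),np.sin(a)]); t=np.array([n[1],-n[0]])
L=[];done=[0]
def f():
    while not done[0]:
        o=arm.get_obs(); L.append((o['t'],-o['force'][:2]@t,-o['force'][:2]@n))
        import time; time.sleep(.002)
th=threading.Thread(target=f); th.start()
arm.line_to([*(c+50*n),172],rate=30); done[0]=1; th.join()
print(len(L)); seen=None
for l in L:
    if l[0]!=seen: print(*['%.3f'%x for x in l]); seen=l[0]
for i in range(4):
    arm.wait(.1); o=arm.get_obs(); F=-o['force'][:2]; print('w',o['t'],F@t,F@n)
E
```

```text
2
13.425 3.057 -0.817
13.742 1.980 -1.012
w 13.8417 2.108980482464938 -1.5164382124413684
w 13.9417 2.8679469157195365 -1.2257504303455025
w 14.0417 1.49163779799076 -1.8093725932912885
w 14.1417 2.586279504567784 -1.276832427914925
```

```bash
python3 - <<'E'
from h import *
w=snap('wrist'); save('w2',w)
crank([12],rate=30); crank([11],rate=100); crank([9],rate=150)
print('fwd'); crank([10],rate=100); crank([12],rate=150); crank([12.2],rate=30);crank([12.4],rate=100); crank([12.5],rate=100);crank([12.6],rate=100)
E
```

```text
1.20 14.51 -3.47 -1.74 50.37 1.20 12.21 50.16
1.10 14.76 -2.49 -2.16 50.35 1.10 11.17 50.15
0.90 15.01 2.23 0.53 50.31 0.89 8.99 50.00
fwd
1.00 15.26 1.65 -0.07 50.30 0.99 7.84 49.74
1.20 15.51 -3.82 -1.19 50.40 1.21 12.71 50.77
1.22 15.76 1.15 -0.48 50.36 1.21 9.43 50.42
1.24 16.01 5.63 -1.69 50.37 1.22 6.86 50.20
1.25 16.26 7.20 -1.39 50.37 1.23 5.49 50.18
1.26 16.51 7.14 -1.74 50.35 1.24 6.44 50.16
```

View pics/w2.png

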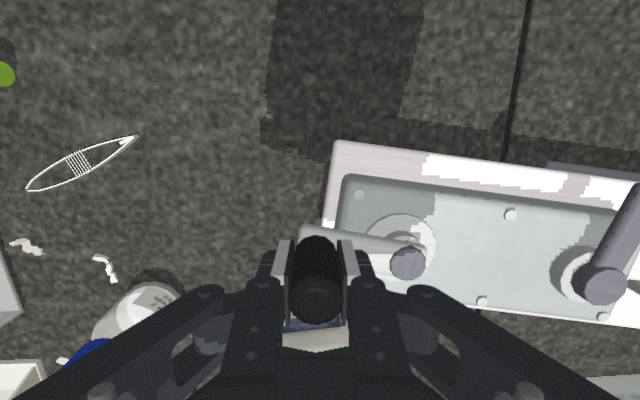

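```bash
cat >> h.py <<'E'
def probe(a):  # advance to a-.05 then creep
    crank([(a-.06)*10],rate=40); return crank([(a-.03)*10,(a-.015)*10,a*10],rate=15)
E
python3 - <<'E'
from h import *
for a in (1.36,1.56): probe(a); print()
E
```

```text
1.30 16.76 5.03 -1.79 50.36 1.28 7.84 50.30
1.33 17.01 6.58 -2.26 50.38 1.31 6.76 50.22
1.35 17.26 6.62 -1.64 50.39 1.32 6.21 50.18
1.36 17.51 6.29 -1.89 50.36 1.34 6.68 50.16

1.50 17.83 0.73 -2.53 50.39 1.49 11.01 50.59
1.53 18.08 4.69 -1.90 50.41 1.51 6.95 50.37
1.55 18.33 7.14 -2.49 50.39 1.52 6.38 50.26
1.56 18.58 6.52 -1.96 50.39 1.54 6.72 50.24
```

```bash
cat > run.py <<'E'
from h import *
import io,contextlib
a=1.56; base=[6.45,6.83]
while a<7.3:
    a+=.25
    with contextlib.redirect_stdout(io.StringIO()): r=probe(a)
    m=np.mean([x[2] for x in r[-2:]])
    print('%.2f'%a,'t%.1f'%r[-1][1],*['%.2f'%x[2] for x in r],'m %.2f rad %.2f z %.1f g %.1f'%(m,r[-1][3],r[-1][6],r[-1][7]),flush=True)
    if m>np.median(base)+1.3: break
    base.append(m)
    if abs(r[-1][3])>9: print('radial'); break
E
python3 run.py
```

```text
1.81 t19.7 4.47 6.03 6.78 m 6.40 rad -3.72 z 9.0 g 50.4
2.06 t20.9 4.75 7.09 6.52 m 6.80 rad -3.67 z 9.4 g 50.6
2.31 t22.0 4.83 5.96 6.04 m 6.00 rad -3.75 z 11.1 g 50.8
2.56 t23.1 4.61 6.31 7.02 m 6.67 rad -4.02 z 11.5 g 50.9
2.81 t24.2 4.64 5.89 6.88 m 6.39 rad -3.83 z 14.0 g 51.1
3.06 t25.4 4.07 6.20 7.39 m 6.80 rad -3.74 z 13.7 g 51.2
3.31 t26.5 3.69 6.86 6.47 m 6.66 rad -2.33 z 14.5 g 51.2
3.56 t27.6 3.49 7.31 6.75 m 7.03 rad -2.30 z 15.2 g 51.3
3.81 t28.8 4.87 6.13 6.62 m 6.38 rad -1.44 z 15.5 g 51.2
4.06 t29.9 4.75 6.32 6.75 m 6.53 rad -0.90 z 15.2 g 51.3
4.31 t31.1 5.89 7.67 8.74 m 8.21 rad -0.20 z 17.0 g 51.3
```

```bash
python3 - <<'E'
from h import *
crank([43.9],rate=30); crank([44.1,44.3],rate=15); crank([45.1],rate=30); crank([45.3,45.5],rate=15)
E
```

```text
4.39 31.33 5.15 0.85 49.72 4.38 13.89 51.16
4.41 31.58 7.26 0.05 49.73 4.39 15.67 51.38
4.43 31.83 8.36 0.60 49.73 4.41 15.91 51.40
4.51 32.12 5.86 0.91 49.71 4.50 14.50 51.21
4.53 32.37 8.66 0.84 49.71 4.51 16.25 51.40
4.55 32.62 9.19 0.47 49.68 4.53 16.20 51.42
```

```bash
python3 - <<'E'
from h import *
crank([45.65,45.8,45.95,46.1],rate=15)
E
```

```text
4.57 32.87 10.16 1.45 49.73 4.54 17.59 51.44
4.58 33.12 9.95 1.04 49.67 4.56 17.56 51.45
4.60 33.37 10.25 0.85 49.70 4.57 16.18 51.45
4.61 33.62 10.30 1.71 49.73 4.59 17.08 51.45
```

```bash
python3 - <<'E'
from h import *
crank([46.3,46.45,46.6,46.75,46.9],rate=15)
arm.wait(.3)
arm.grip(0.55)
o=arm.get_obs();print(o['force'],o['t'],o['finger_gap'])
p=o['ee_pos']; arm.line_to([p[0],p[1],250],rate=120)
# look at lever
arm.movep([480,60,330],[180,0,180]); arm.wait(.2)
w=snap('wrist'); save('w3',w); print(w['obs']['ee_pos'],w['obs']['t'])
E
```

```text
4.63 33.87 10.30 1.01 49.70 4.61 17.33 51.44
4.65 34.12 9.80 1.24 49.70 4.62 17.45 51.45
4.66 34.37 10.88 1.66 49.70 4.64 17.23 51.46
4.67 34.62 10.92 0.87 49.68 4.65 17.26 51.46
4.69 34.87 10.84 1.90 49.70 4.67 16.80 51.46
[-0.6581013  -0.80817031 -0.60102663] 35.5417 0.547997901238245
[479.90501461  59.42150818 328.83596678] 37.075
```

View pics/w3.png

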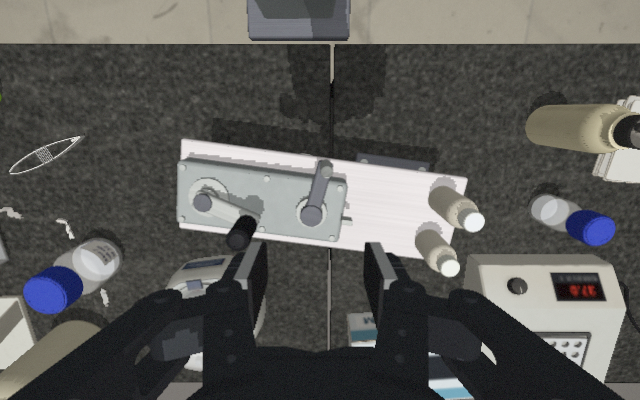

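The lever is still unlocked, with its peg top at (326,170) and pivot at (311,213). The crank knob at (240,232) is clear of it. Next I grip the peg and swing it.

```bash
python3 - <<'E'
from h import *
w=pickle.load(open('pics/w3.pkl','rb'))
peg=onz(w,(326,170),192); piv=onz(w,(311,213),163); print(peg,piv,np.hypot(*(peg-piv)[:2]))
peg=(peg+[463.4,69.5,192])/2; piv=(piv+[518.6,53.7,163])/2
d=(peg-piv)[:2]; a0=np.arctan2(d[1],d[0]); c=peg[:2]-55*d/np.hypot(*d); print(peg,c,np.degrees(a0))
yaw0=np.degrees(a0)  # tool x radial -> y tangential
yaw=lambda a: (np.degrees(a)+360)%360
print(arm.inverse_kinematics([*peg[:2],230],[180,0,yaw(a0)]), arm.inverse_kinematics([c[0],c[1]+55,230],[180,0,yaw(a0-1.45)]))
arm.movep([*peg[:2],225],[180,0,yaw(a0)])
arm.line_to([*peg[:2],168],rate=100)
print(arm.get_obs()['force'])
arm.grip(0,40)
o=arm.get_obs(); print(o['t'],o['force'],o['finger_gap'],o['ee_pos'])
np.savez('lv.npz',c=c,a0=a0)
E
```

```text
[461.73370449  69.18964246 192.        ] [512.14964247  55.1269697  163.        ] 52.34047733433521
[462.56685224  69.34482123 192.        ] [515.49194244  54.38036909] 164.2118670181527
[ 8.52589495  8.40834961 -6.77904776 74.81260263  0.         24.31402793] [ 11.97970546  15.42767937   2.01278862  76.58510925   0.
 110.84671874]
[-0.27417067 -0.64041509  0.75361291]
38.7583 [-0.83972406  0.77701692  5.16604334] 0.1213245318781148 [462.85939828  69.39907779 168.51802328]
```

```bash
python3 - <<'E'
from h import *
S=np.load('lv.npz'); c,a0=S['c'],S['a0']
for q in [*np.arange(.12,1.3,.12),1.3,1.34,1.38,1.42,1.45,1.48,1.51]:
    a=a0-q; n=np.array([np.cos(a),np.sin(a)]); t=np.array([n[1],-n[0]])
    arm.line_to([*(c+55*n),168],[180,0,(np.degrees(a)+360)%360],rate=40)
    o=arm.get_obs(); F=-o['force'][:2]; e=o['ee_pos'][:2]-c
    print('%.2f'%q,'%.2f'%o['t'],'tan %.2f rad %.2f'%(F@t,F@n),'act %.3f'%(a0-np.arctan2(e[1],e[0])),'z %.1f'%o['force'][2])
    if F@t>12 or abs(F@n)>25: break
w=snap('wrist'); save('w4',w)
E
```

```text
0.12 39.08 tan -2.90 rad -1.28 act 0.131 z 5.5
0.24 39.39 tan -3.08 rad -2.28 act 0.252 z 6.0
0.36 39.71 tan -2.62 rad -2.62 act 0.372 z 6.3
0.48 40.02 tan -2.93 rad -3.47 act 0.494 z 5.3
0.60 40.34 tan -2.76 rad -5.10 act 0.614 z 6.2
0.72 40.66 tan -3.21 rad -5.40 act 0.736 z 4.9
0.84 40.98 tan -3.39 rad -6.92 act 0.855 z 5.5
0.96 41.29 tan -2.89 rad -8.02 act 0.976 z 4.5
1.08 41.61 tan -2.27 rad -7.87 act 1.096 z 5.1
1.20 41.92 tan -2.45 rad -9.40 act 1.216 z 3.9
1.30 42.21 tan -2.70 rad -10.26 act 1.316 z 3.6
1.34 42.46 tan 2.94 rad -9.75 act 1.341 z 6.7
1.38 42.71 tan 18.59 rad -7.57 act 1.346 z 16.1
```

```bash
python3 - <<'E'
from h import *
arm.grip(0.5); p=arm.get_obs()['ee_pos']
arm.line_to([p[0],p[1],270],rate=120)
arm.movep([480,60,330],[180,0,180]); arm.wait(.2)
w=snap('wrist'); save('w5',w); print(w['obs']['ee_pos'],w['obs']['t'])
E
```

```text
[480.00847171  60.07427643 329.84187987] 45.9
```

View pics/w5.png

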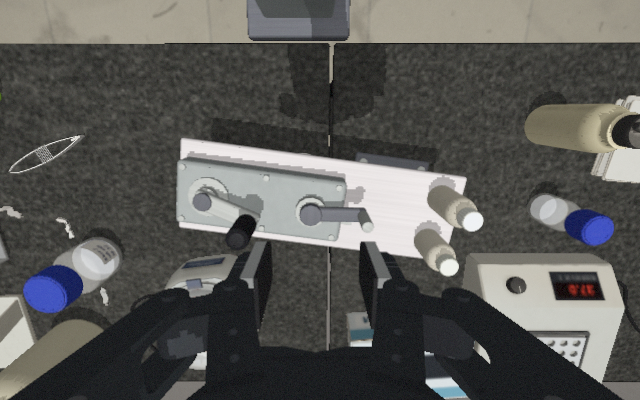

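The lever now points along the shelf towards the column, with its peg at (367,227). The crank knob at (240,232) and the bystanders have not moved, so I am handing in.

```bash
python3 -c "
from h import *
print(arm.job_done())"
```

```text
the job is handed in; nothing more can be done
None
```

I wound the leg down until the crank pull had risen about 4 N, from about 6.6 N running free to about 10.8 N. That is roughly 0.6 rad past contact. Then I swung the lock lever to its stop, let go, and handed the job in at about 46 s; no verdict came back.

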